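# Lay out a welder's power stage on its base plate

## Robot

A 6-joint arm with a two-finger parallel gripper is mounted at the origin on the work surface. World frame = base frame: x ahead of the robot, y to its left, z up, the work surface at z = 0. Lengths are in m, angles in rad, forces in N, time in s.
With the tool pointing down it reaches from about 0.35 to 0.775 m from the base axis. Payload 7.3 kg.
Tool frame: the origin (TCP) lies at the very end of the fingers, on their centre line; the grasp point (between the pads) lies 19 mm behind it; z points along the fingers, y is the line along which they close (so a half turn about z gives the same grasp; the last joint's range is limited). The gripper opens to 92 mm and grips with 3 to 60 N. Pads are 19 mm wide; open, the fingers measure 130 mm over their backs; the gripper's body (75 mm by 190 mm) begins 47 mm behind the grasp point.
Start: joints at [-1.313, 0.342, 1.524, -0, 1.275, -0.146], TCP at [0.206, -0.483, 0.227] pointing down, gripper open.
Joint ranges: [-2.53, 2.53], [-0.77, 2.02], [0.04, 2.7], [-1, 4.14], [0.28, 2.66], [-3.11, 3.11]. Speed limits (rad/s): [2.57, 2.57, 3.14, 3.14, 3.14, 3.14].

## Interface

Orientations are given as [roll, pitch, yaw] about the fixed x, y, z axes, in that order (R = Rz(yaw) Ry(pitch) Rx(roll)).
In Python, from cell import * gives the robot as it stands.
- The arm moves only by the tool step_arm, never from a script. Its argument "commands" is a list of rows, each a list of 7 numbers: the opening, from 0 (shut) to 1 (fully open), then the shift along the world's x, y, z in cm, then the turn, a rotation vector about the world's x, y, z in rad. A call has 1 to 5 rows; each row is the pose to reach, as a shift and turn from the pose commanded when the call began; what a row does not reach only later rows make up. A row lasts 1/12 s, in which the tool goes at most 41.7 mm and 7.16 degrees, less where a joint would pass 70% of its speed; a pose out of reach is approached as far as the arm can. A call with a gripper value outside its range is refused whole. The fingers move at their own pace and stop on an object; "grip_force" is the grip in N (left out, the last holds). Time passes only in rows, so rows that repeat a pose let the fingers close. It gives the time, the measured TCP pose, the force, the opening and the grip force at its end, in the units of the state.
- observe(): the state, without advancing time (a new reading comes with each control period).
- read_camera(name): name is "side" or "top" or "wrist"; returns the picture (480x640x3 uint8, red, green, blue); there is no depth.
- camera_model(name): a dict with "vfov" (degrees; the focal length in pixels is half the picture's height over the tangent of half this angle, whatever the lens; pixels are square), "cx", "cy" (the principal point, pixels), "world_to_cam" (4x4, takes a point from world to camera coordinates). Camera axes: x right, y up, looking along -z (the intrinsics and any distortion apply to the point x, -y, -z); pixel columns grow to the right and rows downward; lengths in m; the calibration is good to about 2 mm. A picture is of the moment at which its call begins: read the wrist's pose just before it. camera_model takes no time and is no camera call; for the wrist camera it gives the pose at the moment of the call.
- hand_in(): hands the job in; it is judged then, once.
The state is a dict: "time": time; "qpos": joint angles; "qvel": joint speeds; "joint_efforts": joint torques, N m; "tool_pos": TCP position; "tool_rot": TCP orientation; "contact_force": force on the tool from outside, world axes, zero at the start; "torque": the same for the moment, N m; "opening": finger opening in m; "grip_force": force on a finger pad.
Only numpy, scipy, OpenCV 4.12 (cv2) and the standard library are available. Lean on these libraries where they do the work, as an engineer would, in place of code of your own. Each camera call takes 0.05 s, during which the arm holds its last target. There are 200 camera calls.

## Task

Lay out the inverter's power stage on its base plate, ready for marking the mounting holes: set the heat sink, fins down, midway between the transformer and the fan and in line with them, its fins running from one to the other so that the fan blows through them, and set the rectifier module centred and lengthwise on top of the heat sink. Stand the large capacitor on the plate in front of the middle of the heat sink (on the robot's side), and lay the choke flat on the plate behind the middle of the transformer (on the side away from the robot), each with a gap of about 20 mm to that neighbour. Leave the small capacitor, the solder reel and the bottle standing where they are.

Things in the scene. Friction and masses are not known exactly. Their poses are not given: they have to be found in the camera images.
- plate: bare steel base plate, fixed on the bench, 240 (x) by 300 (y) by 4 mm, with 14 mm high lips along its short (+y, -y) ends and an 18 mm high earth stud near its front +y corner. Origin: centre of its underside, 4 mm below its top; x points away from the robot, y to the robot's left, turned up to 0.2 rad. Transformer and fan are bolted on its y axis, one towards each end; which is at which end varies.
- transformer: transformer bolted to the plate (fixed): dark laminated iron core with a copper winding showing in front and behind, 56 (x, over the windings) by 66 (y) by 52 mm high. Origin at the centre of its underside, on the plate's top; axes as the plate's (x away from the robot).
- fan: axial fan bolted to the plate (fixed): square black frame standing upright, 60 (x) by 25 (y, the way it blows) by 60 mm high. Origin at the centre of its underside, on the plate's top; axes as the plate's. The free space between it and the transformer is 36 to 63 mm longer than the heat sink.
- heatsink: loose aluminium heat sink lying fins down, flat face up: 56 (x) by 90 (y) by 40 mm high; the fins run along y (the long way), 30 mm tall, under a 10 mm thick top; its two long sides are flat and upright and can be gripped. Origin at the centre of its underside. About 0.26 kg.
- rectifier: loose rectifier module: black block on a copper foot with three screw terminals in a row on top, 34 (x) by 66 (y) by about 27 mm high over the screws; its 34 mm wide flat sides are 18 mm high, above that it narrows to 22 mm. Origin at the centre of its underside, z up. About 0.13 kg.
- capacitor: loose large capacitor: black upright can, 40 mm diameter, 62 mm high, two metal terminals on top. Origin at the centre of its underside, z up along the can. About 0.11 kg.
- choke: loose choke: ring wound with copper wire, lying flat, 52 mm across over the wire, 21 mm hole, 30 mm high. Origin at the centre of its underside, z up along the ring's axis. About 0.17 kg.
- small_capacitor: small capacitor, not part of the job: like the large one but 24 mm diameter and 40 mm high, standing loose on the bench. Origin at the centre of its underside.
- solder_reel: reel of solder, not part of the job: 54 mm diameter, 48 mm high, standing loose on the bench. Origin at the centre of its underside.
- bottle: yellow bottle with a red cap, not part of the job: 50 mm diameter, 150 mm high, standing loose on the bench. Origin at the centre of its underside.
Mind the look-alikes: they are no part of the job. Leave any turquoise look-alike of the rectifier alone.

How it is judged:
By the outcome, as a careful person would: the job done as asked, in the order asked, and still so for the second after the job is handed in, with the robot touching nothing.
It also fails if it takes over 120 s, if anything falls off the work surface, if the arm or the gripper's body presses on something with over 40 N, if the wrist force passes 120 N, or if a joint passes its speed limit or range.

## Working session

There is one attempt and no reset: what is moved stays moved. The work goes in short steps, Python scripts to look and compute and a tool call to move; the robot and the scene stay as the last step left them, time stands still between calls to the robot, and variables do not carry over. Pictures are saved under pics/ and viewed, at most 14 in all, crops included, and the job is handed in when it is done.

Besides the shell and the picture viewer there is one more tool, called after ">>>" by a JSON object that holds its "op" and its "data", one argument or row to a line. step_arm: Moves the arm, as the interface text tells. Its arguments: {"type":"object","properties":{"commands":{"type":"array"},"grip_force":{"type":"number"}},"required":["commands"]}

```bash
ls; mkdir -p pics; python3 - <<'E'
from cell import *
import cv2
s=observe(); print({k:s[k] for k in ('time','tool_pos','tool_rot','opening')})
for n in ('top','side'):
    im=read_camera(n); cv2.imwrite(f'pics/{n}0.png',im[:,:,::-1]); m=camera_model(n); print(n,m)
E
```

```text
pics
{'time': 0.0, 'tool_pos': array([ 0.20619666, -0.48233677,  0.22604646]), 'tool_rot': array([-3.14003752e+00, -2.56676466e-04,  4.03779192e-01]), 'opening': 0.09164342993471165}
top {'vfov': 52.30536793870473, 'cx': 316.8031114444576, 'cy': 241.12833066795827, 'world_to_cam': array([[-0.00363154, -0.99993962,  0.01037176, -0.01888905],
       [ 0.98939192, -0.00208658,  0.14525589, -0.49518747],
       [-0.14522548,  0.01078924,  0.98933976, -1.19996609],
       [ 0.        ,  0.        ,  0.        ,  1.        ]])}
side {'vfov': 46.429252338134845, 'cx': 319.7735095721206, 'cy': 244.45027541336557, 'world_to_cam': array([[-0.98441979, -0.1757616 ,  0.00505396,  0.46120809],
       [ 0.12798534, -0.69652923,  0.7060218 , -0.0862083 ],
       [-0.12057129,  0.69566866,  0.70817206, -1.08432113],
       [ 0.        ,  0.        ,  0.        ,  1.        ]])}
```

View pics/top0.png

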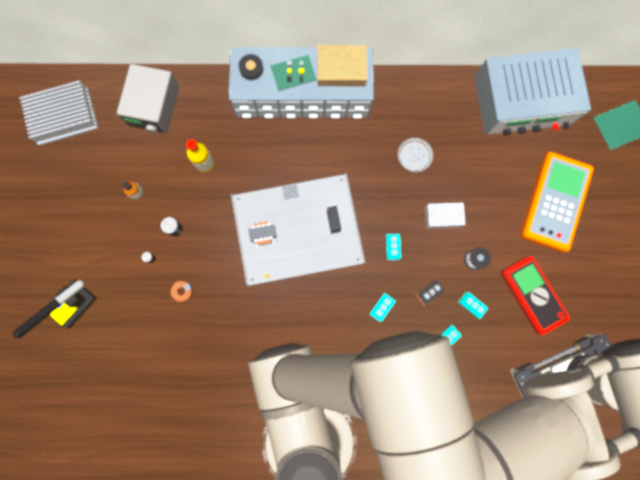

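View pics/side0.png

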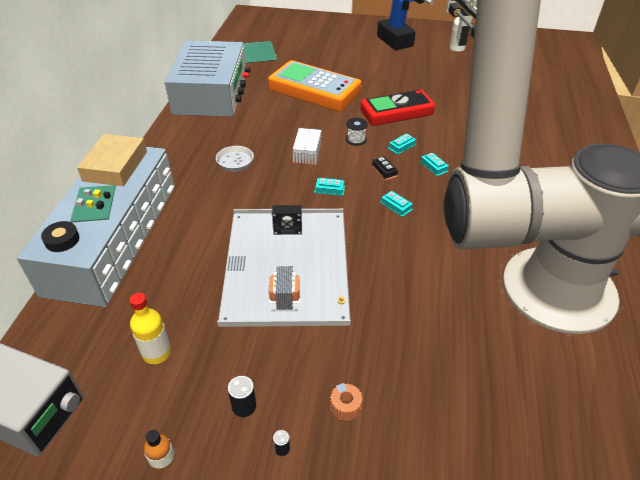

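The top view shows the plate at about (298,229), with the transformer at (262,234) and the fan at (334,219). The heat sink is at (446,215), the black rectifier at (430,292), the large capacitor at (169,226) and the choke at (181,291). The side view agrees with this.

```bash
cat > h.py <<'E'
import numpy as np, cv2
from cell import *
def K(m):
    f=240/np.tan(np.radians(m['vfov'])/2); return f
def ray(m,px,z):
    W=np.array(m['world_to_cam']);R=W[:3,:3];c=-R.T@W[:3,3];f=K(m)
    px=np.atleast_2d(px).astype(float)
    d=np.c_[(px[:,0]-m['cx'])/f,-(px[:,1]-m['cy'])/f,-np.ones(len(px))]@R
    return c+d*((z-c[2])/d[:,2])[:,None]
def proj(m,P):
    W=np.array(m['world_to_cam']);q=np.atleast_2d(P)@W[:3,:3].T+W[:3,3];f=K(m)
    return np.c_[m['cx']+f*q[:,0]/-q[:,2],m['cy']-f*q[:,1]/-q[:,2]]
def rect(m,mask,z,roi=None):
    """largest blob of mask in roi (x0,y0,x1,y1): centre, sides and direction of the long side, on plane z"""
    mk=np.zeros(mask.shape,np.uint8);x0,y0,x1,y1=roi or (0,0,640,480)
    mk[y0:y1,x0:x1]=mask[y0:y1,x0:x1]*1
    cs=cv2.findContours(mk,cv2.RETR_EXTERNAL,cv2.CHAIN_APPROX_NONE)[0]
    c=max(cs,key=cv2.contourArea)[:,0]
    P=ray(m,c,z)[:,:2]; r=cv2.minAreaRect((P*1000).astype(np.float32))
    b=cv2.boxPoints(r); e=max((b[1]-b[0],b[2]-b[1]),key=np.linalg.norm)
    a=np.arctan2(e[1],e[0])%np.pi
    return np.array(r[0])/1000,sorted(r[1]),a,c
E
python3 - <<'E'
from h import *
np.set_printoptions(precision=4,suppress=True)
im=cv2.imread('pics/top0.png'); m=camera_model('top'); hsv=cv2.cvtColor(im,cv2.COLOR_BGR2HSV)
H,S,V=cv2.split(hsv)
bright=(S<50)&(V>140)
pr=lambda n,r:print(n,r[0],np.round(r[1],1),round(r[2],3))
pl=rect(m,bright,.004,(215,165,380,295));pr('plate',pl)
pr('sink',rect(m,(S<60)&(V>150),.04,(415,190,480,240)))
pr('rect',rect(m,(V<75),.018,(405,270,455,315)))
pr('cap',rect(m,(S<60)&(V>150),.062,(155,210,190,245)))
pr('choke',rect(m,((H<14)&(S>110)&(V>150)),.03,(160,272,205,310)))
pr('fan',rect(m,(V<70),.06,(320,195,350,245)))
pr('trafo',rect(m,((V<130)|(S>60)),.05,(245,210,282,255)))
pr('scap',rect(m,(S<60)&(V>150),.04,(135,245,160,270)))
E
```

```text
plate [0.5334 0.0304] [245.2 312.9] 1.759
sink [ 0.5636 -0.3489] [63.9 99.1] 1.605Traceback (most recent call last):
  File "<stdin>", line 9, in <module>
  File "h.py", line 18, in rect
    c=max(cs,key=cv2.contourArea)[:,0]
      ~~~^^^^^^^^^^^^^^^^^^^^^^^^
ValueError: max() iterable argument is empty
```

```bash
python3 - <<'E'
from h import *
np.set_printoptions(precision=4,suppress=True)
im=cv2.imread('pics/top0.png'); m=camera_model('top'); hsv=cv2.cvtColor(im,cv2.COLOR_BGR2HSV)
H,S,V=cv2.split(hsv)
def pr(n,mask,z,roi):
    try:
        r=rect(m,mask,z,roi);print(n,r[0],np.round(r[1],1),round(r[2],3))
    except Exception as e: 
        print(n,'fail',V[roi[1]:roi[3],roi[0]:roi[2]].min())
pr('rect',((V<75)|(S<70)),.018,(408,275,452,310))
pr('cap',(S<60)&(V>150),.062,(155,210,190,245))
pr('choke',((H<14)&(S>110)&(V>170)),.03,(160,272,205,310))
pr('fan',(V<110),.06,(320,195,350,245))
pr('trafo',((V<130)|(S>60)),.05,(245,210,282,255))
pr('scap',(S<60)&(V>150),.04,(135,245,160,270))
print(V[275:310,430],S[275:310,430])
E
```

```text
rect [ 0.3682 -0.3099] [33.4 60. ] 2.227
cap [0.5327 0.3489] [39.6 40.5] 0.038
choke [0.3704 0.322 ] [49.2 52.7] 0.582
fan [ 0.5462 -0.0616] [20.  60.6] 0.195
trafo [0.4914 0.1128] [ 9.1 38.1] 1.736
scap [0.4566 0.407 ] [22.6 24.9] 1.568
[138 138 133 134 134 132 132 124 112  92  90  86  90 112 154 189 200 195
 170 148 139 137 125 109  96 102 114 122 131 131 131 132 132 127 130] [131 131 134 128 128 131 131 123 100  58  25  12   6   5  12  13  10  13
  11   9   4   6   6   7  13  43  81 113 121 134 127 128 128 135 131]
```

>>> {"op": "step_arm", "data": {
  "commands": [
    [1, 17, 6.5, 1.5, 0, 0, 0.6],
    [1, 17, 6.5, 1.5, 0, 0, 0.6],
    [1, 17, 6.5, 1.5, 0, 0, 0.6],
    [1, 17, 6.5, 1.5, 0, 0, 0.6],
    [1, 17, 6.5, 1.5, 0, 0, 0.6]
  ]
}}

```text
time: 0.52
tool_pos: [0.3803, -0.4154, 0.2418]
tool_rot: [3.141, -0.002, 1.013]
contact_force: [-0.4, -0.1, 0.1]
opening: 0.0919
grip_force: 0.0
```

>>> {"op": "step_arm", "data": {
  "commands": [
    [1, 17, 6.5, 1.5, 0, 0, 0.6],
    [1, 17, 6.5, 1.5, 0, 0, 0.6],
    [1, 17, 6.5, 1.5, 0, 0, 0.6],
    [1, 17, 6.5, 1.5, 0, 0, 0.6],
    [1, 17, 6.5, 1.5, 0, 0, 0.6]
  ]
}}

```text
time: 0.93
tool_pos: [0.5505, -0.3497, 0.2562]
tool_rot: [3.14, -0.001, 1.614]
contact_force: [-0.0, -0.1, 0.1]
opening: 0.0917
grip_force: 0.0
```

```bash
python3 - <<'E'
from h import *
s=observe(); m=camera_model('wrist'); im=read_camera('wrist'); cv2.imwrite('pics/w1.png',im[:,:,::-1])
print(s['time'],s['tool_pos'],s['tool_rot'],s['qpos']); print(m)
print(proj(m,[[.5636,-.3489,.04],[.3682,-.3099,.018]]))
E
```

```text
0.9333 [ 0.55052183 -0.34971986  0.25619598] [ 3.14019233e+00 -1.19210988e-03  1.61374614e+00] [-0.68424151  0.56866228  1.07805738  0.00182676  1.4946195  -0.72732929]
{'vfov': 59.62984745289148, 'cx': 316.2221799018355, 'cy': 242.5221241149962, 'world_to_cam': array([[ 0.9991026 ,  0.04233864,  0.00119608, -0.53577469],
       [-0.04056535,  0.96461643, -0.26051794,  0.39922338],
       [-0.01218373,  0.26023563,  0.96546827, -0.32118436],
       [ 0.        ,  0.        ,  0.        ,  1.        ]])}
[[330.09567046 210.15500936]
 [121.31619515 155.66368505]]
```

View pics/w1.png

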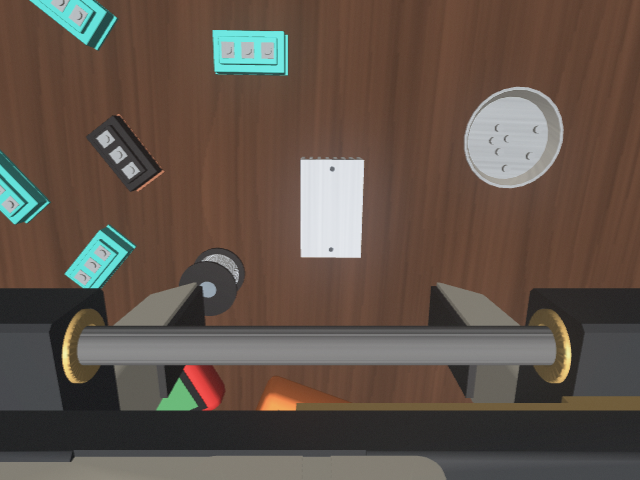

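The wrist view shows the sink's white top at (301–364, 157–257), the rectifier at (125,152) and the solder reel at (212,280).

```bash
python3 - <<'E'
from h import *
np.set_printoptions(precision=4,suppress=True)
m=camera_model('wrist'); im=cv2.imread('pics/w1.png'); H,S,V=cv2.split(cv2.cvtColor(im,cv2.COLOR_BGR2HSV))
for n,mask,z,roi in (('sink',(S<40)&(V>150),.04,(285,160,380,270)),('rect',(V<62)&(S<120),.018,(80,105,175,200)),('rectall',(V<62)|(S<60),.018,(80,105,175,200))):
    r=rect(m,mask,z,roi); print(n,r[0],r[1],round(r[2],4))
E
```

```text
sink [ 0.5651 -0.3481] [56.46495056152344, 89.43379974365234] 1.6135
rect [ 0.3652 -0.3086] [27.157926559448242, 55.51746368408203] 2.2253
rectall [ 0.3711 -0.3081] [38.06127166748047, 62.88745880126953] 2.2251
```

>>> {"op": "step_arm", "data": {
  "commands": [
    [1, 1.5, 0.2, -4, 0, 0, 0],
    [1, 1.5, 0.2, -8, 0, 0, 0],
    [1, 1.5, 0.2, -12, 0, 0, 0],
    [1, 1.5, 0.2, -16, 0, 0, 0],
    [1, 1.5, 0.2, -18, 0, 0, 0]
  ]
}}

```text
time: 1.4
tool_pos: [0.5584, -0.349, 0.0707]
tool_rot: [-3.135, -0.006, 1.603]
contact_force: [-1.0, 0.9, -0.4]
opening: 0.0916
grip_force: 0.0
```

>>> {"op": "step_arm", "data": {
  "commands": [
    [1, 0, 0, -3, 0, 0, 0],
    [1, 0, 0, -5, 0, 0, 0],
    [1, 0, 0, -6.4, 0, 0, 0],
    [1, 0, 0, -6.4, 0, 0, 0]
  ]
}}

```text
time: 1.73
tool_pos: [0.5587, -0.3494, 0.0085]
tool_rot: [-3.136, -0.005, 1.602]
contact_force: [-0.6, 1.5, -0.5]
opening: 0.0918
grip_force: 0.0
```

>>> {"op": "step_arm", "data": {
  "commands": [
    [0, 0, 0, 0, 0, 0, 0],
    [0, 0, 0, 0, 0, 0, 0],
    [0, 0, 0, 0, 0, 0, 0],
    [0, 0, 0, 0, 0, 0, 0],
    [0, 0, 0, 0, 0, 0, 0]
  ],
  "grip_force": 30
}}

```text
time: 2.15
tool_pos: [0.5617, -0.3511, 0.0139]
tool_rot: [3.14, 0.001, 1.604]
contact_force: [-0.7, -0.2, -0.0]
opening: 0.0629
grip_force: 0.0
```

>>> {"op": "step_arm", "data": {
  "commands": [
    [0, 0, 0, 0, 0, 0, 0],
    [0, 0, 0, 0, 0, 0, 0],
    [0, 0, 0, 0, 0, 0, 0]
  ]
}}

```text
time: 2.4
tool_pos: [0.5622, -0.3511, 0.0137]
tool_rot: [3.14, 0.001, 1.604]
contact_force: [1.6, 0.2, 5.1]
opening: 0.0558
grip_force: 30.0
```

>>> {"op": "step_arm", "data": {
  "commands": [
    [0, 0, 0, 2, 0, 0, 0],
    [0, 0, 0, 5, 0, 0, 0],
    [0, 0, 0, 9, 0, 0, 0],
    [0, 0, 2, 13, 0, 0, 0.05],
    [0, -0.2, 4, 16, 0, 0, 0.1]
  ]
}}

```text
time: 2.82
tool_pos: [0.5588, -0.3114, 0.174]
tool_rot: [-3.141, 0.0, 1.704]
contact_force: [0.6, 0.5, -1.9]
opening: 0.0556
grip_force: 30.0
```

>>> {"op": "step_arm", "data": {
  "commands": [
    [0, 0, 3, 3, 0, 0, 0.05],
    [0, 0, 6, 6, 0, 0, 0.05],
    [0, -0.5, 9, 9, 0, 0, 0.05],
    [0, -1, 12, 12, 0, 0, 0.05],
    [0, -1, 15, 12.5, 0, 0, 0.05]
  ]
}}

```text
time: 3.23
tool_pos: [0.5493, -0.1603, 0.3022]
tool_rot: [3.137, 0.004, 1.753]
contact_force: [1.6, -0.7, -1.6]
opening: 0.0558
grip_force: 30.0
```

>>> {"op": "step_arm", "data": {
  "commands": [
    [0, 0, 0, 0, 0, 0, 0],
    [0, 0, 0, 0, 0, 0, 0]
  ]
}}

```text
time: 3.4
tool_pos: [0.549, -0.1592, 0.298]
tool_rot: [-3.141, 0.0, 1.757]
contact_force: [-0.6, 0.2, -2.9]
opening: 0.0556
grip_force: 30.0
```

```bash
python3 - <<'E'
from h import *
import json
s=observe(); m=camera_model('wrist'); im=read_camera('wrist'); cv2.imwrite('pics/w2.png',im[:,:,::-1])
m['world_to_cam']=m['world_to_cam'].tolist(); json.dump(m,open('w2.json','w'))
print(s['tool_pos'],s['tool_rot'],s['opening'])
E
```

```text
[ 0.5489932  -0.15923465  0.29800538] [-3.14138397e+00  2.05907913e-04  1.75658408e+00] 0.05555758066197773
```

>>> {"op": "step_arm", "data": {
  "commands": [
    [0, 0, 4, 0, 0, 0, 0],
    [0, 0, 8, 0, 0, 0, 0],
    [0, 0, 12, 0, 0, 0, 0],
    [0, 0, 15, 0, 0, 0, 0],
    [0, 0, 15, 0, 0, 0, 0]
  ]
}}

```text
time: 3.87
tool_pos: [0.5487, -0.0068, 0.2962]
tool_rot: [-3.139, -0.003, 1.757]
contact_force: [0.2, -0.2, -2.8]
opening: 0.0558
grip_force: 30.0
```

>>> {"op": "step_arm", "data": {
  "commands": [
    [0, 0, 0, 0, 0, 0, 0],
    [0, 0, 0, 0, 0, 0, 0]
  ]
}}

```text
time: 4.03
tool_pos: [0.5492, -0.0121, 0.2965]
tool_rot: [-3.139, 0.0, 1.753]
contact_force: [0.0, -1.1, -3.1]
opening: 0.0554
grip_force: 30.0
```

```bash
python3 - <<'E'
from h import *
import json
s=observe(); m=camera_model('wrist'); im=read_camera('wrist'); cv2.imwrite('pics/w3.png',im[:,:,::-1])
m['world_to_cam']=m['world_to_cam'].tolist(); json.dump(m,open('w3.json','w'))
print(s['tool_pos'],s['tool_rot'],s['opening'])
E
```

```text
[ 0.54921507 -0.01211844  0.29650942] [-3.13926448e+00  1.47377180e-04  1.75292092e+00] 0.05543031695722226
```

View pics/w2.png

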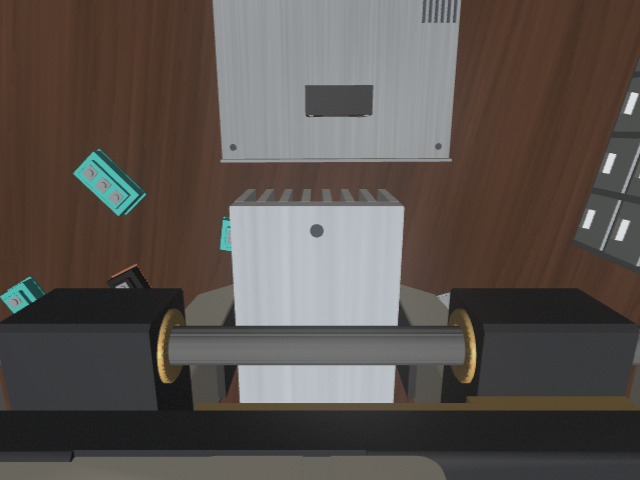

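View pics/w3.png

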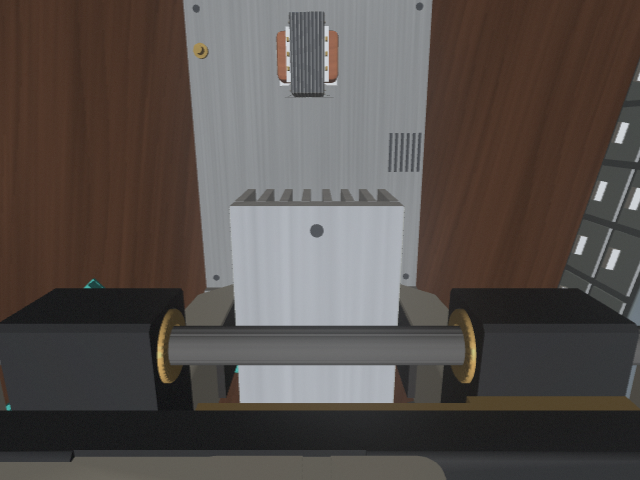

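In w2 the fan top is at (305–372, 85–115). In w3 the transformer core is at (289–328, 12–97) with its windings at 277–339. The held sink's front edge is on row 205.

```bash
python3 - <<'E'
from h import *
import json
np.set_printoptions(precision=4,suppress=True)
m2=json.load(open('w2.json'));m3=json.load(open('w3.json'))
def ch(f): 
    im=cv2.imread(f);return cv2.split(cv2.cvtColor(im,cv2.COLOR_BGR2HSV))
H,S,V=ch('pics/w2.png')
r=rect(m2,V<100,.064,(295,75,385,118));print('fan',r[0],r[1],r[2]); fan=r[0]; print(r[3].min(0),r[3].max(0))
# held sink front edge, tool frame
def sink(m,V,S,tp,yaw):
    mk=(S<45)&(V>160)
    r=rect(m,mk,tp[2]+.0263,(225,206,410,320)); 
    P=ray(m,[[np.where(mk[y,225:410])[0].min()+225,y] for y in (212,300)]+[[np.where(mk[y,225:410])[0].max()+225,y] for y in (212,300)],tp[2]+.0263)[:,:2]-tp[:2]
    e=ray(m,[[250,205],[385,205]],tp[2]+.0263)[:,:2]-tp[:2]
    R=np.array([[np.cos(yaw),np.sin(yaw)],[-np.sin(yaw),np.cos(yaw)]])
    print('edges L,R in tool axes',P@R.T*1000,'front',e@R.T*1000)
sink(m2,V,S,np.array([.54899,-.15923,.298]),1.7566)
H,S,V=ch('pics/w3.png')
cop=(H<14)&(S>100)&(V>90)
core=(V<100)&(S<60)
for n,mk,z in (('copper+core',(cop|core),.056),('core',core,.056)):
    r=rect(m3,mk,z,(270,3,345,105));print(n,r[0],r[1],r[2],r[3].min(0),r[3].max(0))
mk=cop.copy();c=[]
for x0,x1 in ((270,292),(325,345)):
    q=rect(m3,cop,.04,(x0,3,x1,105));print('winding',q[0],q[1],q[3].min(0),q[3].max(0))
sink(m3,V,S,np.array([.54922,-.01212,.29651]),1.7529)
def sc(m,V,p):
    x,y=p;w=V[y-7:y+8,x-7:x+8];k=w<w.min()+30;ys,xs=np.nonzero(k);return ray(m,[[x-7+xs.mean(),y-7+ys.mean()]],.004)[0,:2]
a=sc(m3,V,(196,9));b=sc(m3,V,(419,7));print('screws',a,b,np.arctan2(*(b-a)[::-1]))
H,S,V=ch('pics/w2.png');c=sc(m2,V,(233,147));d=sc(m2,V,(438,147));print(c,d,np.arctan2(*(d-c)[::-1]),'centre',(a+b+c+d)/4)
E
```

```text
fan [ 0.5511 -0.0618] [26.156028747558594, 59.41736602783203] 0.18520066
[305  85] [372 116]
edges L,R in tool axes [[ 45.419   27.2582]
 [ 15.0513  27.2152]
 [ 45.3906 -28.2084]
 [ 15.0282 -28.1399]] front [[ 47.6861  20.7496]
 [ 47.6637 -22.3419]]
copper+core [0.5175 0.1182] [28.79773712158203, 68.27763366699219] 1.7517384 [292  12] [324  96]
core [0.5175 0.1182] [28.79773712158203, 68.27763366699219] 1.7517384 [292  12] [324  96]
winding [0.4925 0.1159] [7.091601848602295, 40.645896911621094] [277  31] [285  79]
winding [0.5394 0.1245] [7.284130573272705, 40.627811431884766] [329  31] [337  79]
edges L,R in tool axes [[ 45.4288  27.2087]
 [ 15.0499  27.164 ]
 [ 45.4245 -28.2568]
 [ 15.077  -28.1888]] front [[ 47.6994  20.6953]
 [ 47.6942 -22.395 ]]
screws [0.4008 0.1478] [0.6131 0.1886] 0.18962897264169573
[ 0.453  -0.1236] [ 0.6654 -0.0827] 0.19054569112668632 centre [0.5331 0.0325]
```

>>> {"op": "step_arm", "data": {
  "commands": [
    [0, -1.3, 2.8, -3, 0, 0, 0.006],
    [0, -1.3, 2.8, -7, 0, 0, 0.006],
    [0, -1.3, 2.8, -11, 0, 0, 0.006],
    [0, -1.3, 2.8, -15, 0, 0, 0.006],
    [0, -1.3, 2.8, -18, 0, 0, 0.006]
  ]
}}

```text
time: 4.5
tool_pos: [0.5349, 0.0156, 0.1144]
tool_rot: [-3.138, -0.001, 1.758]
contact_force: [-0.2, -0.6, -2.9]
opening: 0.0558
grip_force: 30.0
```

>>> {"op": "step_arm", "data": {
  "commands": [
    [0, 0, 0, -2, 0, 0, 0],
    [0, 0, 0, -4, 0, 0, 0],
    [0, 0, 0, -5, 0, 0, 0],
    [0, 0, 0, -5, 0, 0, 0],
    [0, 0, 0, -5, 0, 0, 0]
  ]
}}

```text
time: 4.92
tool_pos: [0.5365, 0.0162, 0.0678]
tool_rot: [-3.141, -0.0, 1.758]
contact_force: [0.3, 0.3, -1.9]
opening: 0.0559
grip_force: 30.0
```

>>> {"op": "step_arm", "data": {
  "commands": [
    [0, 0, 0, -2, 0, 0, 0],
    [0, 0, 0, -3.5, 0, 0, 0],
    [0, 0, 0, -4.5, 0, 0, 0],
    [0, 0, 0, -4.9, 0, 0, 0],
    [0, 0, 0, -4.9, 0, 0, 0]
  ]
}}

```text
time: 5.33
tool_pos: [0.5364, 0.017, 0.0188]
tool_rot: [-3.142, -0.0, 1.76]
contact_force: [0.0, -0.3, -2.8]
opening: 0.0556
grip_force: 30.0
```

>>> {"op": "step_arm", "data": {
  "commands": [
    [0, 0, 0, -0.1, 0, 0, 0],
    [0, 0, 0, -0.1, 0, 0, 0]
  ]
}}

```text
time: 5.5
tool_pos: [0.537, 0.0171, 0.0186]
tool_rot: [3.14, 0.001, 1.76]
contact_force: [0.4, -0.4, -2.6]
opening: 0.0556
grip_force: 30.0
```

>>> {"op": "step_arm", "data": {
  "commands": [
    [0, 0, 0, -0.1, 0, 0, 0],
    [1, 0, 0, -0.1, 0, 0, 0],
    [1, 0, 0, -0.1, 0, 0, 0],
    [1, 0, 0, -0.1, 0, 0, 0],
    [1, 0, 0, -0.1, 0, 0, 0]
  ]
}}

```text
time: 5.92
tool_pos: [0.5365, 0.0172, 0.017]
tool_rot: [3.141, 0.0, 1.76]
contact_force: [0.7, -0.7, 0.6]
opening: 0.0781
grip_force: 0.0
```

>>> {"op": "step_arm", "data": {
  "commands": [
    [1, 0, 0, 3, 0, 0, 0],
    [1, 0, 0, 7, 0, 0, 0],
    [1, 0, 0, 11, 0, 0, 0],
    [1, 0, 0, 15, 0, 0, 0],
    [1, -1, -2, 19, 0, 0, 0.1]
  ]
}}

```text
time: 6.33
tool_pos: [0.5281, 0.0008, 0.2058]
tool_rot: [3.139, -0.0, 1.861]
contact_force: [0.0, -0.2, -0.6]
opening: 0.0915
grip_force: 0.0
```

>>> {"op": "step_arm", "data": {
  "commands": [
    [1, -1.5, -3.5, 1, 0, 0, 0.1],
    [1, -3, -7, 1, 0, 0, 0.2],
    [1, -5, -10.5, 1, 0, 0, 0.3],
    [1, -7, -14, 1, 0, 0, 0.36],
    [1, -8.5, -17.5, 1, 0, 0, 0.36]
  ]
}}

```text
time: 6.75
tool_pos: [0.4406, -0.1771, 0.2134]
tool_rot: [-3.142, 0.0, 2.224]
contact_force: [1.8, -0.2, -0.7]
opening: 0.0917
grip_force: 0.0
```

>>> {"op": "step_arm", "data": {
  "commands": [
    [1, -2, -3.5, 0, 0, 0, 0],
    [1, -4, -7, 0, 0, 0, 0],
    [1, -6, -10.5, 0, 0, 0, 0],
    [1, -7.5, -13, 0, 0, 0, 0],
    [1, -7.5, -13, 0, 0, 0, 0]
  ]
}}

```text
time: 7.17
tool_pos: [0.3648, -0.3102, 0.2132]
tool_rot: [-3.14, 0.001, 2.215]
contact_force: [0.0, -0.1, -0.1]
opening: 0.092
grip_force: 0.0
```

>>> {"op": "step_arm", "data": {
  "commands": [
    [1, 0, 0, 0, 0, 0, 0],
    [1, 0, 0, 0, 0, 0, 0]
  ]
}}

```text
time: 7.33
tool_pos: [0.3673, -0.3055, 0.2131]
tool_rot: [3.141, -0.0, 2.219]
contact_force: [0.6, 1.2, 0.6]
opening: 0.0919
grip_force: 0.0
```

```bash
python3 - <<'E'
from h import *
import json
s=observe(); m=camera_model('wrist'); im=read_camera('wrist'); cv2.imwrite('pics/w4.png',im[:,:,::-1])
m['world_to_cam']=m['world_to_cam'].tolist(); json.dump(m,open('w4.json','w'))
print(s['tool_pos'],s['tool_rot'],s['opening'])
H,S,V=cv2.split(cv2.cvtColor(im[:,:,::-1].copy(),cv2.COLOR_BGR2HSV))
cv2.imwrite('pics/t4.png',read_camera('top')[160:310,210:490,::-1].repeat(2,0).repeat(2,1))
E
```

```text
[ 0.36731111 -0.30551312  0.21308021] [ 3.14106077e+00 -3.62861716e-04  2.21926885e+00] 0.09186657901703141
```

View pics/w4.png

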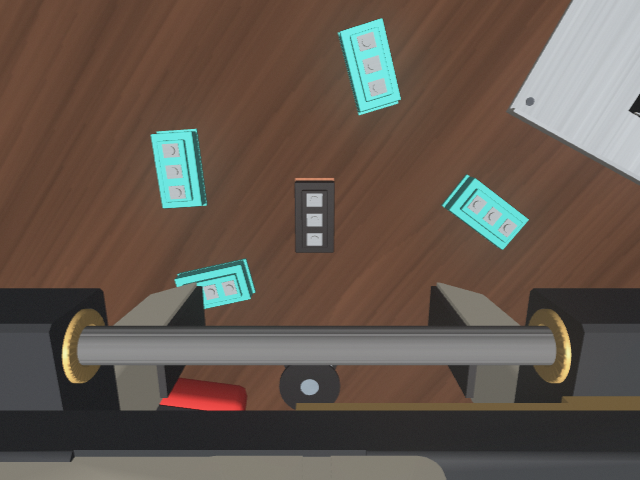

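View pics/t4.png

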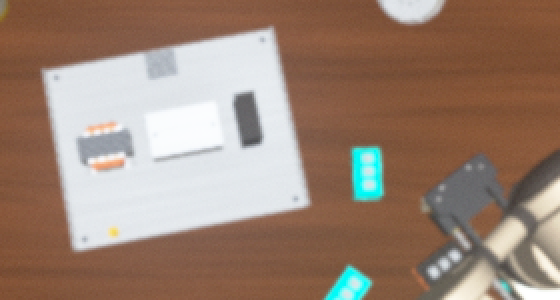

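The wrist view shows the black rectifier at (294–334, 179–252), square to the tool. The top crop shows the heat sink centred and in line between the transformer and the fan.

```bash
python3 - <<'E'
from h import *
import json
np.set_printoptions(precision=4,suppress=True)
m=json.load(open('w4.json')); im=cv2.imread('pics/w4.png'); H,S,V=cv2.split(cv2.cvtColor(im,cv2.COLOR_BGR2HSV))
mk=((V<80)&(S<60))|((S<30))
r=rect(m,mk,.018,(280,165,350,265)); print(r[0],r[1],r[2],r[3].min(0),r[3].max(0))
c=(H<15)&(S>110)&(V>120); c=rect(m,c,.003,(285,170,345,190)); print('copper',c[0],c[1],c[2],c[3].min(0),c[3].max(0))
t=(S<30)&(V>140); ys,xs=np.nonzero(t[170:262,285:345]); P=ray(m,[[285+xs.mean(),170+ys.mean()]],.025); print('screws',P)
m=camera_model('top'); im=read_camera('top')
H,S,V=cv2.split(cv2.cvtColor(im[:,:,::-1].copy(),cv2.COLOR_BGR2HSV))
for th in (225,235,245):
  r=rect(m,(V>th)&(S<60),.044,(278,205,325,242)); print('sink',r[0],r[1],r[2])
E
```

```text
[ 0.3679 -0.3081] [33.33247756958008, 62.25118637084961] 2.218629 [295 181] [333 252]
copper [ 0.3491 -0.2834] [1.7429730892181396, 33.29816436767578] 0.64783394 [295 178] [333 180]
screws [[ 0.3681 -0.3083  0.025 ]]
sink [0.5406 0.0196] [92.46869659423828, 116.80550384521484] 1.5694754
sink [0.5429 0.0181] [73.14193725585938, 126.01874542236328] 1.7250607
sink [0.5382 0.0182] [56.00527572631836, 92.39524841308594] 1.760662
```

>>> {"op": "step_arm", "data": {
  "commands": [
    [0.6, 0.1, -0.3, -4, 0, 0, 0],
    [0.6, 0.1, -0.3, -8, 0, 0, 0],
    [0.6, 0.1, -0.3, -12, 0, 0, 0],
    [0.6, 0.1, -0.3, -15, 0, 0, 0],
    [0.6, 0.1, -0.3, -17, 0, 0, 0]
  ]
}}

```text
time: 7.9
tool_pos: [0.3678, -0.3067, 0.0403]
tool_rot: [-3.142, -0.004, 2.222]
contact_force: [-0.4, -0.5, 0.3]
opening: 0.0629
grip_force: 0.0
```

>>> {"op": "step_arm", "data": {
  "commands": [
    [0.6, 0, 0, -2, 0, 0, 0],
    [0.6, 0, 0, -3, 0, 0, 0],
    [0.6, 0, 0, -3.6, 0, 0, 0],
    [0.6, 0, 0, -3.8, 0, 0, 0],
    [0.6, 0, 0, -3.8, 0, 0, 0]
  ]
}}

```text
time: 8.32
tool_pos: [0.3687, -0.309, 0.0055]
tool_rot: [3.141, 0.001, 2.22]
contact_force: [1.0, -0.3, 0.3]
opening: 0.0554
grip_force: 0.0
```

>>> {"op": "step_arm", "data": {
  "commands": [
    [0.6, 0, 0, 0, 0, 0, 0]
  ]
}}

```text
time: 8.4
tool_pos: [0.3688, -0.3094, 0.006]
tool_rot: [3.141, 0.002, 2.22]
contact_force: [-1.4, -0.4, 0.7]
opening: 0.0548
grip_force: 0.0
```

>>> {"op": "step_arm", "data": {
  "commands": [
    [0.6, 0, 0, -0.3, 0, 0, 0],
    [0, 0, 0, -0.3, 0, 0, 0],
    [0, 0, 0, -0.3, 0, 0, 0],
    [0, 0, 0, -0.3, 0, 0, 0],
    [0, 0, 0, -0.3, 0, 0, 0]
  ],
  "grip_force": 20
}}

```text
time: 8.82
tool_pos: [0.3683, -0.3091, 0.0023]
tool_rot: [3.141, 0.0, 2.22]
contact_force: [0.5, 0.5, 1.2]
opening: 0.0337
grip_force: 20.0
```

>>> {"op": "step_arm", "data": {
  "commands": [
    [0, 0, 0, 0, 0, 0, 0],
    [0, 0, 0, 0, 0, 0, 0],
    [0, 0, 0, 0, 0, 0, 0],
    [0, 0, 0, 0, 0, 0, 0]
  ]
}}

```text
time: 9.15
tool_pos: [0.3683, -0.3091, 0.0023]
tool_rot: [3.142, 0.0, 2.22]
contact_force: [-1.2, 0.4, 4.0]
opening: 0.0341
grip_force: 20.0
```

>>> {"op": "step_arm", "data": {
  "commands": [
    [0, 0, 0, 2, 0, 0, 0],
    [0, 0, 0, 5, 0, 0, 0],
    [0, 0, 0, 9, 0, 0, 0],
    [0, 0, 0, 13, 0, 0, 0],
    [0, 1.5, 2, 17, 0, 0, -0.06]
  ]
}}

```text
time: 9.57
tool_pos: [0.3804, -0.293, 0.1694]
tool_rot: [-3.141, 0.001, 2.158]
contact_force: [2.0, -1.6, -1.8]
opening: 0.0339
grip_force: 20.0
```

>>> {"op": "step_arm", "data": {
  "commands": [
    [0, 3, 3, 2, 0, 0, -0.1],
    [0, 6, 6, 3, 0, 0, -0.2],
    [0, 9, 9, 3, 0, 0, -0.3],
    [0, 12, 12, 3, 0, 0, -0.4],
    [0, 15, 15, 3, 0, 0, -0.4]
  ]
}}

```text
time: 9.98
tool_pos: [0.5259, -0.146, 0.1975]
tool_rot: [3.142, -0.0, 1.754]
contact_force: [1.0, -2.1, -1.6]
opening: 0.0338
grip_force: 20.0
```

>>> {"op": "step_arm", "data": {
  "commands": [
    [0, 0.5, 2, 0, 0, 0, 0],
    [0, 0.5, 4, 0, 0, 0, 0],
    [0, 0.5, 4, 0, 0, 0, 0],
    [0, 0.5, 4, 0, 0, 0, 0],
    [0, 0.5, 4, 0, 0, 0, 0]
  ]
}}

```text
time: 10.4
tool_pos: [0.5297, -0.1081, 0.1971]
tool_rot: [-3.141, 0.0, 1.76]
contact_force: [0.6, -0.3, -1.3]
opening: 0.0339
grip_force: 20.0
```

```bash
python3 - <<'E'
from h import *
import json
s=observe(); m=camera_model('wrist'); im=read_camera('wrist'); cv2.imwrite('pics/w5.png',im[:,:,::-1])
m['world_to_cam']=m['world_to_cam'].tolist(); json.dump(m,open('w5.json','w'))
print(s['tool_pos'],s['tool_rot'],s['opening'])
E
```

```text
[ 0.52973895 -0.10809159  0.19706989] [-3.14091032e+00  1.39475742e-05  1.75998405e+00] 0.033905626014939946
```

View pics/w5.png

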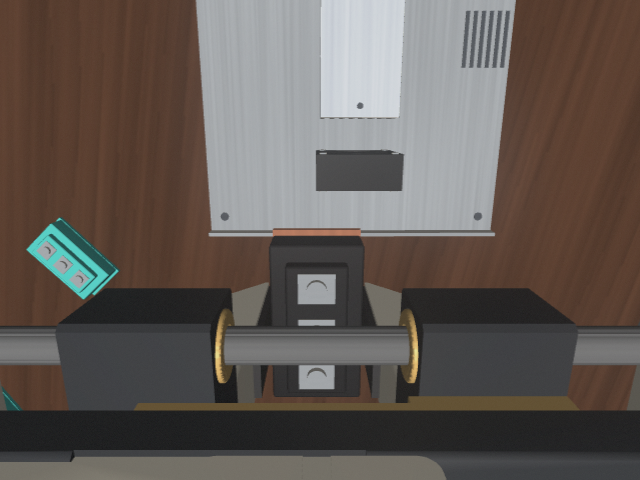

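w5 shows the sink's near end at row 117 (columns 320–404). The held rectifier is at columns 271–363, with its front end on row 236.

```bash
python3 - <<'E'
from h import *
import json
np.set_printoptions(precision=4,suppress=True)
m=json.load(open('w5.json')); im=cv2.imread('pics/w5.png'); H,S,V=cv2.split(cv2.cvtColor(im,cv2.COLOR_BGR2HSV))
x,y,z=.52974,-.10809,.19707; yaw=1.76; R=np.array([[np.cos(yaw),np.sin(yaw)],[-np.sin(yaw),np.cos(yaw)]])
for row in (20,60,100):
    k=np.nonzero((V[row,310:415]>190))[0]+310; print(row,k.min(),k.max(),(ray(m,[[k.min(),row],[k.max()+1,row]],.044)[:,:2]-[x,y])@R.T*1000)
col=V[100:135,360].astype(int);print(col)
print('near edge',(ray(m,[[335,117.5],[385,117.5]],.044)[:,:2]-[x,y])@R.T*1000)
mk=(V<75)&(S<80)
for row in (242,250):
    k=np.nonzero(mk[row,255:380])[0]+255; print(row,k.min(),k.max(),(ray(m,[[k.min(),row],[k.max()+1,row]],z+.0157)[:,:2]-[x,y])@R.T*1000)
print('front body',(ray(m,[[316,236.5]],z+.0157)[:,:2]-[x,y])@R.T*1000, 'copper',(ray(m,[[316,229]],z-.0003)[:,:2]-[x,y])@R.T*1000)
E
```

```text
20 321 403 [[141.9522  -3.5627]
 [141.9071 -59.4688]]
60 321 401 [[116.9827  -3.6217]
 [116.9414 -59.444 ]]
100 321 399 [[ 90.8294  -3.6835]
 [ 90.7919 -59.4181]]
[217 217 173 108 106 106 106 107 116 216 217 217 217 218 217 217 221 148
  99 172 174 174 173 174 174 174 174 173 173 173 173 173 174 174 174]
near edge [[ 78.987  -13.6931]
 [ 78.9641 -49.3379]]
242 271 362 [[ 32.5863  15.5565]
 [ 32.5732 -16.926 ]]
250 269 364 [[ 29.6456  16.3514]
 [ 29.6324 -17.7198]]
front body [[34.5841 -0.3347]] copper [[33.5065 -0.3128]]
```

>>> {"op": "step_arm", "data": {
  "commands": [
    [0, 0.2, 4, 0, 0, 0, 0],
    [0, 0.4, 8, 0, 0, 0, 0],
    [0, 0.7, 12, 0, 0, 0, 0],
    [0, 0.7, 12.7, -3, 0, 0, 0],
    [0, 0.7, 12.7, -6, 0, 0, 0]
  ]
}}

```text
time: 10.87
tool_pos: [0.5384, 0.0208, 0.1384]
tool_rot: [3.136, 0.001, 1.762]
contact_force: [-0.6, -0.6, -1.2]
opening: 0.0339
grip_force: 20.0
```

>>> {"op": "step_arm", "data": {
  "commands": [
    [0, 0, 0, -3, 0, 0, 0],
    [0, 0, 0, -5, 0, 0, 0],
    [0, 0, 0, -7, 0, 0, 0],
    [0, 0, 0, -7, 0, 0, 0],
    [0, 0, 0, -7, 0, 0, 0]
  ]
}}

```text
time: 11.28
tool_pos: [0.5366, 0.0183, 0.067]
tool_rot: [-3.14, -0.001, 1.758]
contact_force: [0.6, -0.2, -1.1]
opening: 0.0335
grip_force: 20.0
```

>>> {"op": "step_arm", "data": {
  "commands": [
    [0, 0, 0, -1, 0, 0, 0],
    [0, 0, 0, -1.8, 0, 0, 0],
    [0, 0, 0, -2, 0, 0, 0],
    [0, 0, 0, -2, 0, 0, 0]
  ]
}}

```text
time: 11.62
tool_pos: [0.5368, 0.0191, 0.0472]
tool_rot: [-3.141, -0.0, 1.76]
contact_force: [-0.4, -0.9, -1.1]
opening: 0.0336
grip_force: 20.0
```

>>> {"op": "step_arm", "data": {
  "commands": [
    [0, 0, 0, -0.1, 0, 0, 0],
    [0, 0, 0, -0.1, 0, 0, 0]
  ]
}}

```text
time: 11.78
tool_pos: [0.5372, 0.0192, 0.0467]
tool_rot: [3.141, 0.0, 1.76]
contact_force: [0.3, 0.4, -2.6]
opening: 0.0337
grip_force: 20.0
```

>>> {"op": "step_arm", "data": {
  "commands": [
    [0, 0, 0, -0.1, 0, 0, 0],
    [0.6, 0, 0, -0.1, 0, 0, 0],
    [0.6, 0, 0, -0.1, 0, 0, 0],
    [0.6, 0, 0, -0.1, 0, 0, 0],
    [0.6, 0, 0, -0.1, 0, 0, 0]
  ]
}}

```text
time: 12.2
tool_pos: [0.5371, 0.0192, 0.0455]
tool_rot: [3.141, 0.0, 1.76]
contact_force: [0.2, -0.2, -0.6]
opening: 0.0534
grip_force: 0.0
```

>>> {"op": "step_arm", "data": {
  "commands": [
    [0.6, 0, 0, 3, 0, 0, 0],
    [0.6, 0, 0, 7, 0, 0, 0],
    [1, 0, 0, 11, 0, 0, 0],
    [1, 0, 0, 15, 0, 0, -0.1],
    [1, 0, 2, 18, 0, 0, -0.2]
  ]
}}

```text
time: 12.62
tool_pos: [0.5378, 0.0371, 0.229]
tool_rot: [3.138, 0.002, 1.553]
contact_force: [2.2, -0.4, -0.2]
opening: 0.0707
grip_force: 0.0
```

>>> {"op": "step_arm", "data": {
  "commands": [
    [1, 0, 4, 0, 0, 0, -0.12],
    [1, 0, 8, 0, 0, 0, -0.24],
    [1, 0, 12, 0, 0, 0, -0.36],
    [1, 0, 15, 0, 0, 0, -0.48],
    [1, 0, 18, 0, 0, 0, -0.6]
  ]
}}

```text
time: 13.03
tool_pos: [0.5365, 0.2215, 0.2256]
tool_rot: [3.142, -0.0, 0.968]
contact_force: [1.0, -0.5, 0.1]
opening: 0.0917
grip_force: 0.0
```

>>> {"op": "step_arm", "data": {
  "commands": [
    [1, -0.5, 4, 0, 0, 0, -0.12],
    [1, -0.5, 8, 0, 0, 0, -0.24],
    [1, -0.5, 12, 0, 0, 0, -0.36],
    [1, -0.5, 13, 0, 0, 0, -0.48],
    [1, -0.5, 13, 0, 0, 0, -0.6]
  ]
}}

```text
time: 13.45
tool_pos: [0.531, 0.3529, 0.2246]
tool_rot: [-3.141, 0.0, 0.372]
contact_force: [0.5, -1.1, -0.4]
opening: 0.0922
grip_force: 0.0
```

>>> {"op": "step_arm", "data": {
  "commands": [
    [1, 0, 0, 0, 0, 0, -0.1],
    [1, 0, 0, 0, 0, 0, -0.17],
    [1, 0, 0, 0, 0, 0, -0.17],
    [1, 0, 0, 0, 0, 0, -0.17]
  ]
}}

```text
time: 13.78
tool_pos: [0.5319, 0.3492, 0.2253]
tool_rot: [3.141, 0.0, 0.206]
contact_force: [-0.1, -0.4, 0.3]
opening: 0.0919
grip_force: 0.0
```

```bash
python3 - <<'E'
from h import *
import json
s=observe(); m=camera_model('wrist'); im=read_camera('wrist'); cv2.imwrite('pics/w6.png',im[:,:,::-1])
m['world_to_cam']=m['world_to_cam'].tolist(); json.dump(m,open('w6.json','w'))
print(s['tool_pos'],s['tool_rot'],s['opening'])
print(ray(camera_model('top'),[[192,146]],.15), proj(m,[.5327,.3489,.062]))
E
```

```text
[0.53192602 0.34918803 0.22527607] [3.14140208e+00 3.35008227e-04 2.05591497e-01] 0.09185359702753879
[[0.70548714 0.27403937 0.15      ]] [[317.92235029 221.21856295]]
```

View pics/w6.png

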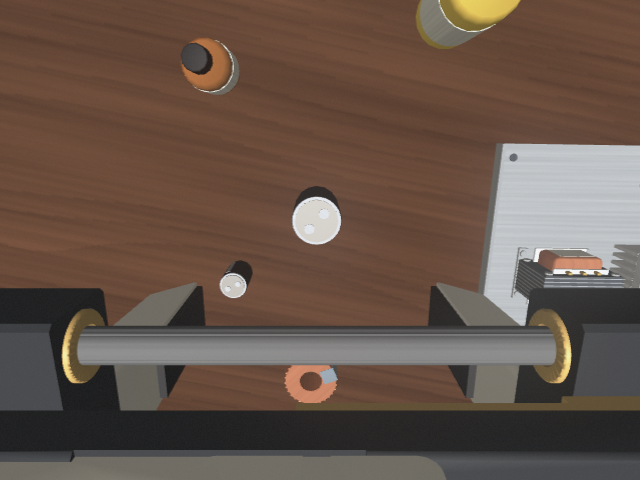

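The capacitor's top centre is at (317,220), where the calibration predicted it, so the tool is directly above. The choke shows at about (311,382).

>>> {"op": "step_arm", "data": {
  "commands": [
    [1, 0.1, 0, -4, 0, 0, 0],
    [1, 0.1, 0, -8, 0, 0, 0],
    [1, 0.1, 0, -12, 0, 0, 0],
    [1, 0.1, 0, -14, 0, 0, 0],
    [1, 0.1, 0, -15, 0, 0, 0]
  ]
}}

```text
time: 14.25
tool_pos: [0.531, 0.348, 0.0715]
tool_rot: [3.14, 0.006, 0.205]
contact_force: [-0.8, -0.5, 0.7]
opening: 0.0918
grip_force: 0.0
```

>>> {"op": "step_arm", "data": {
  "commands": [
    [1, 0, 0, -2, 0, 0, 0],
    [1, 0, 0, -4, 0, 0, 0],
    [1, 0, 0, -4.9, 0, 0, 0],
    [1, 0, 0, -4.9, 0, 0, 0],
    [1, 0, 0, -4.9, 0, 0, 0]
  ]
}}

```text
time: 14.67
tool_pos: [0.5335, 0.3495, 0.0273]
tool_rot: [-3.141, -0.001, 0.204]
contact_force: [-0.2, 0.8, -0.3]
opening: 0.0919
grip_force: 0.0
```

>>> {"op": "step_arm", "data": {
  "commands": [
    [0, 0, 0, 0, 0, 0, 0],
    [0, 0, 0, 0, 0, 0, 0],
    [0, 0, 0, 0, 0, 0, 0],
    [0, 0, 0, 0, 0, 0, 0],
    [0, 0, 0, 0, 0, 0, 0]
  ],
  "grip_force": 15
}}

```text
time: 15.08
tool_pos: [0.5332, 0.3493, 0.027]
tool_rot: [-3.141, -0.001, 0.203]
contact_force: [0.2, -0.0, -0.9]
opening: 0.0632
grip_force: 0.0
```

>>> {"op": "step_arm", "data": {
  "commands": [
    [0, 0, 0, 0, 0, 0, 0],
    [0, 0, 0, 0, 0, 0, 0],
    [0, 0, 0, 0, 0, 0, 0],
    [0, 0, 0, 0, 0, 0, 0]
  ]
}}

```text
time: 15.42
tool_pos: [0.533, 0.3492, 0.0264]
tool_rot: [3.142, 0.0, 0.203]
contact_force: [-0.2, 0.7, 0.1]
opening: 0.0393
grip_force: 15.0
```

>>> {"op": "step_arm", "data": {
  "commands": [
    [0, 0, 0, 3, 0, 0, 0],
    [0, 0, 0, 7, 0, 0, 0],
    [0, 0, 0, 11, 0, 0, 0],
    [0, 0, 0, 15, 0, 0, 0],
    [0, -1, -2, 17, 0, 0, 0]
  ]
}}

```text
time: 15.83
tool_pos: [0.5254, 0.3321, 0.2016]
tool_rot: [-3.139, -0.009, 0.205]
contact_force: [-0.2, -0.9, -0.9]
opening: 0.0394
grip_force: 15.0
```

>>> {"op": "step_arm", "data": {
  "commands": [
    [0, -0.5, -4, 0, 0, 0, 0],
    [0, -1.5, -8, 0, 0, 0, 0],
    [0, -2.5, -12, 0, 0, 0, 0],
    [0, -3.5, -16, 0, 0, 0, 0],
    [0, -4, -20, 0, 0, 0, 0]
  ]
}}

```text
time: 16.25
tool_pos: [0.4813, 0.1277, 0.1963]
tool_rot: [3.142, 0.001, 0.204]
contact_force: [0.7, 0.2, -0.8]
opening: 0.0398
grip_force: 15.0
```

>>> {"op": "step_arm", "data": {
  "commands": [
    [0, -0.5, -4, 0, 0, 0, 0],
    [0, -1, -8, 0, 0, 0, -0.013],
    [0, -1.3, -12.2, 0, 0, 0, -0.013],
    [0, -1.3, -12.2, 0, 0, 0, -0.013],
    [0, -1.3, -12.2, 0, 0, 0, -0.013]
  ]
}}

```text
time: 16.67
tool_pos: [0.4698, 0.0052, 0.1964]
tool_rot: [3.142, 0.0, 0.185]
contact_force: [0.0, 0.3, -1.1]
opening: 0.0395
grip_force: 15.0
```

>>> {"op": "step_arm", "data": {
  "commands": [
    [0, 0, 0, 0, 0, 0, 0]
  ]
}}

```text
time: 16.75
tool_pos: [0.4699, 0.0073, 0.1964]
tool_rot: [-3.141, 0.0, 0.189]
contact_force: [-0.1, 0.5, -1.3]
opening: 0.0396
grip_force: 15.0
```

```bash
python3 - <<'E'
from h import *
import json
s=observe(); m=camera_model('wrist'); im=read_camera('wrist'); cv2.imwrite('pics/w7.png',im[:,:,::-1])
m['world_to_cam']=m['world_to_cam'].tolist(); json.dump(m,open('w7.json','w'))
print(s['tool_pos'],s['tool_rot'],s['opening'])
E
```

```text
[0.46992337 0.0073043  0.19637674] [-3.14115824e+00  1.47319385e-04  1.89176133e-01] 0.03962985906460686
```

View pics/w7.png

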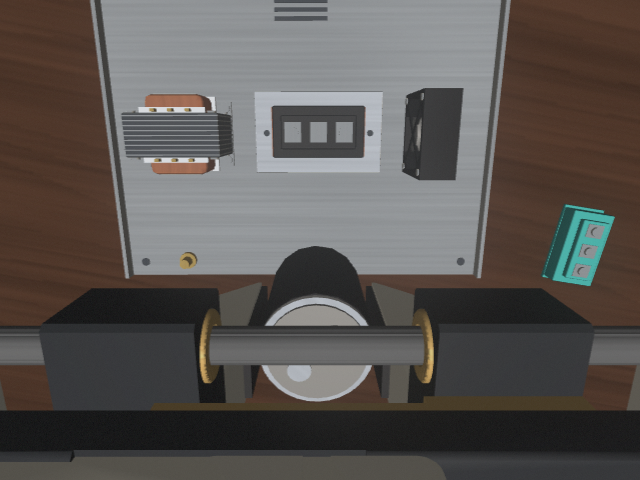

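w7 shows the sink's top at (255–383, 92–172) with the rectifier centred on it. The transformer is on the left, the fan on the right, and the held can's rim is at about (316,348).

```bash
python3 - <<'E'
from h import *
import json
np.set_printoptions(precision=2,suppress=True)
m=json.load(open('w7.json')); im=cv2.imread('pics/w7.png'); H,S,V=cv2.split(cv2.cvtColor(im,cv2.COLOR_BGR2HSV))
x,y,z=.46992,.0073,.19638; yaw=.189; R=np.array([[np.cos(yaw),np.sin(yaw)],[-np.sin(yaw),np.cos(yaw)]])
T=lambda px,h:(ray(m,px,h)[:,:2]-[x,y])@R.T*1000
r=rect(m,(V>175)&(S<40),.044,(248,85,390,180)); c=(r[0]-[x,y])@R.T*1000; print('sink',c,r[1],r[2]-np.pi/2,r[3].min(0),r[3].max(0))
r=rect(m,(V<90),.062,(268,100,370,162)); print('rectifier',(r[0]-[x,y])@R.T*1000,r[1],r[2]-np.pi/2)
q=rect(m,(V<95),.064,(395,85,470,185));print(q[3].min(0),q[3].max(0))
print('fan inner top edge ~col 420',T([[420,90],[420,177]],.064), 'trafo core right',T([[232,115],[232,155]],.056),T([[124,115],[124,155]],.056))
print(V[130,210:262]);print(V[110,380:465])
k=np.array([[c_,r_] for r_ in range(288,325) for c_ in (lambda w:[w.min()+255,w.max()+255] if len(w) else [])(np.nonzero((V[r_,255:380]>150))[0])])
(cx,cy),rad=cv2.minEnclosingCircle((T(k,z+.062-.0266)).astype(np.float32)); print('cap',cx,cy,rad)
E
```

```text
sink [68.23 -0.36] [54.82311248779297, 89.7830581665039] 0.18853092 [255  92] [382 171]
rectifier [68.74 -0.2 ] [33.33041763305664, 61.54865264892578] 0.1885544
[402  88] [462 179]
fan inner top edge ~col 420 [[ 95.25 -67.03]
 [ 38.63 -70.69]] trafo core right [[79.88 58.45]
 [53.09 59.87]] [[ 79.91 132.24]
 [ 53.12 135.48]]
[147 147 146 147 146 147 147 142 114  69  69  70  71  70  69  71  69  71
  69  69  70  75 102 136 151 152 150 150 151 151 149 151 151 151 151 150
 149 152 151 151 150 152 152 151 151 162 185 186 187 187 186 185]
[195 186 156 154 154 154 155 154 154 154 155 155 156 155 155 155 157 156
 156 156 158 156 157 156 148 111  48  47  47  52  53  54  52  51  51  53
  51  50  46  47  50  47  46  50  62  64  62  62  62  62  62  62  61  62
  60  61  60  62  61  59  60  60  59  60  59  59  59  58  59  60  57  59
  59  60  58  58  57  58  59  57  64 110 160 159 160]
cap 10.241372108459473 0.8845953941345215 16.074413299560547
```

```bash
python3 - <<'E'
from h import *
import json
m=json.load(open('w7.json'))
x,y,z=.46992,.0073,.19638; yaw=.189; R=np.array([[np.cos(yaw),np.sin(yaw)],[-np.sin(yaw),np.cos(yaw)]])
print((ray(m,[[316.5,295.5],[316.5,401.5],[260.5,348],[373,348]],z+.0354)[:,:2]-[x,y])@R.T*1000)
E
```

```text
[[ 20.07412818   0.71990767]
 [-18.54768756   0.72885779]
 [  1.65758329  19.03052715]
 [  1.65906204 -17.74124829]]
```

>>> {"op": "step_arm", "data": {
  "commands": [
    [0, 0, -0.1, -4, 0, 0, 0],
    [0, 0, -0.1, -8, 0, 0, 0],
    [0, 0, -0.1, -11, 0, 0, 0],
    [0, 0, -0.1, -13, 0, 0, 0],
    [0, 0, -0.1, -14, 0, 0, 0]
  ]
}}

```text
time: 17.22
tool_pos: [0.4682, 0.0083, 0.0535]
tool_rot: [-3.14, 0.005, 0.193]
contact_force: [0.1, 0.2, -1.0]
opening: 0.0393
grip_force: 15.0
```

>>> {"op": "step_arm", "data": {
  "commands": [
    [0, 0, 0, -1, 0, 0, 0],
    [0, 0, 0, -2, 0, 0, 0],
    [0, 0, 0, -2.5, 0, 0, 0],
    [0, 0, 0, -2.5, 0, 0, 0],
    [0, 0, 0, -2.5, 0, 0, 0]
  ]
}}

```text
time: 17.63
tool_pos: [0.4701, 0.0073, 0.0314]
tool_rot: [3.142, 0.0, 0.192]
contact_force: [0.5, -0.7, -0.2]
opening: 0.0397
grip_force: 15.0
```

>>> {"op": "step_arm", "data": {
  "commands": [
    [0, 0, 0, -0.1, 0, 0, 0],
    [0, 0, 0, -0.1, 0, 0, 0]
  ]
}}

```text
time: 17.8
tool_pos: [0.4703, 0.0066, 0.0307]
tool_rot: [3.141, -0.001, 0.191]
contact_force: [-0.5, 0.2, -1.5]
opening: 0.0395
grip_force: 15.0
```

>>> {"op": "step_arm", "data": {
  "commands": [
    [0.8, 0, 0, 0, 0, 0, 0],
    [0.8, 0, 0, 0, 0, 0, 0],
    [0.8, 0, 0, 0, 0, 0, 0],
    [0.8, 0, 0, 0, 0, 0, 0],
    [0.8, 0, 0, 0, 0, 0, 0]
  ]
}}

```text
time: 18.22
tool_pos: [0.4701, 0.0062, 0.0306]
tool_rot: [3.141, -0.0, 0.19]
contact_force: [0.4, 0.0, -1.1]
opening: 0.068
grip_force: 0.0
```

>>> {"op": "step_arm", "data": {
  "commands": [
    [0.8, 0, 0, 2, 0, 0, 0],
    [0.8, 0, 0, 5, 0, 0, 0],
    [0.8, 0, 0, 9, 0, 0, 0],
    [1, 0, 0, 13, 0, 0, 0],
    [1, 0, 2, 16, 0, 0, 0]
  ]
}}

```text
time: 18.63
tool_pos: [0.4708, 0.0244, 0.1936]
tool_rot: [3.139, -0.003, 0.188]
contact_force: [1.9, -1.2, 1.0]
opening: 0.0826
grip_force: 0.0
```

>>> {"op": "step_arm", "data": {
  "commands": [
    [1, -1, 4, 1, 0, 0, 0],
    [1, -2, 8, 1, 0, 0, 0],
    [1, -3, 12, 1, 0, 0, 0],
    [1, -4.5, 15.5, 1, 0, 0, 0],
    [1, -6, 19, 1, 0, 0, 0]
  ]
}}

```text
time: 19.05
tool_pos: [0.4091, 0.2178, 0.2006]
tool_rot: [-3.142, -0.001, 0.19]
contact_force: [0.9, 0.4, 1.2]
opening: 0.0919
grip_force: 0.0
```

>>> {"op": "step_arm", "data": {
  "commands": [
    [1, -1.5, 4, 0, 0, 0, 0],
    [1, -3, 7.5, 0, 0, 0, 0],
    [1, -4, 10.5, 0, 0, 0, 0],
    [1, -4, 10.5, 0, 0, 0, 0],
    [1, -4, 10.5, 0, 0, 0, 0]
  ]
}}

```text
time: 19.47
tool_pos: [0.3691, 0.3224, 0.2003]
tool_rot: [3.141, 0.0, 0.194]
contact_force: [-0.0, 0.0, -0.5]
opening: 0.0921
grip_force: 0.0
```

```bash
python3 - <<'E'
from h import *
import json
s=observe(); m=camera_model('wrist'); im=read_camera('wrist'); cv2.imwrite('pics/w8.png',im[:,:,::-1])
print(s['tool_pos'],s['tool_rot'],s['opening'])
H,S,V=cv2.split(cv2.cvtColor(im[:,:,::-1].copy(),cv2.COLOR_BGR2HSV))
r=rect(m,(H<14)&(S>90)&(V>150),.03,(250,150,390,280));print(r[0],r[1],r[3].min(0),r[3].max(0))
E
```

```text
[0.36910807 0.32238621 0.20027484] [3.14122738e+00 2.27856346e-04 1.93931531e-01] 0.09207405239881426
[0.37002731 0.32349792] [48.4913215637207, 50.364662170410156] [287 187] [349 248]
```

View pics/w8.png

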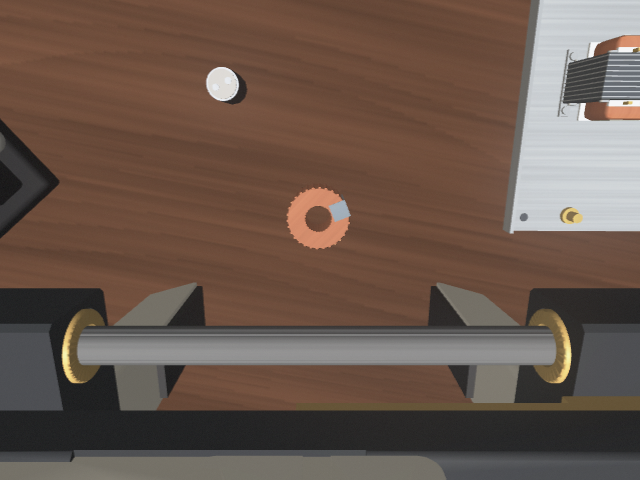

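The choke's centre is at (318,218), measured at (0.370, 0.3235), with only a small tag on its top. I'm grasping it across the outside.

>>> {"op": "step_arm", "data": {
  "commands": [
    [1, 0.1, 0.1, -4, 0, 0, 0],
    [1, 0.1, 0.1, -8, 0, 0, 0],
    [1, 0.1, 0.1, -12, 0, 0, 0],
    [1, 0.1, 0.1, -14, 0, 0, 0],
    [1, 0.1, 0.1, -16, 0, 0, 0]
  ]
}}

```text
time: 19.93
tool_pos: [0.3709, 0.3202, 0.0385]
tool_rot: [3.14, 0.002, 0.188]
contact_force: [0.5, 0.2, 0.7]
opening: 0.0921
grip_force: 0.0
```

>>> {"op": "step_arm", "data": {
  "commands": [
    [1, 0, 0, -2, 0, 0, 0],
    [1, 0, 0, -3, 0, 0, 0],
    [1, 0, 0, -3.4, 0, 0, 0],
    [1, 0, 0, -3.4, 0, 0, 0],
    [1, 0, 0, -3.4, 0, 0, 0]
  ]
}}

```text
time: 20.35
tool_pos: [0.3718, 0.3221, 0.0072]
tool_rot: [-3.141, -0.001, 0.19]
contact_force: [0.5, -0.1, -0.3]
opening: 0.0917
grip_force: 0.0
```

>>> {"op": "step_arm", "data": {
  "commands": [
    [0, 0, 0, 0, 0, 0, 0],
    [0, 0, 0, 0, 0, 0, 0],
    [0, 0, 0, 0, 0, 0, 0],
    [0, 0, 0, 0, 0, 0, 0],
    [0, 0, 0, 0, 0, 0, 0]
  ],
  "grip_force": 20
}}

```text
time: 20.77
tool_pos: [0.3711, 0.3224, 0.0068]
tool_rot: [-3.141, -0.001, 0.191]
contact_force: [-0.7, -0.1, -1.2]
opening: 0.0633
grip_force: 0.0
```

>>> {"op": "step_arm", "data": {
  "commands": [
    [0, 0, 0, 0, 0, 0, 0],
    [0, 0, 0, 0, 0, 0, 0],
    [0, 0, 0, 0, 0, 0, 0],
    [0, 0, 0, 0, 0, 0, 0]
  ]
}}

```text
time: 21.1
tool_pos: [0.371, 0.3222, 0.0065]
tool_rot: [3.141, 0.0, 0.19]
contact_force: [-0.8, -1.1, 0.9]
opening: 0.0498
grip_force: 20.0
```

>>> {"op": "step_arm", "data": {
  "commands": [
    [0, 0, 0, 3, 0, 0, 0],
    [0, 0, 0, 7, 0, 0, 0],
    [0, 0, 0, 11, 0, 0, 0],
    [0, 1, -1, 15, 0, 0, 0],
    [0, 3, -3, 18, 0, 0, 0]
  ]
}}

```text
time: 21.52
tool_pos: [0.3998, 0.2936, 0.1892]
tool_rot: [-3.14, -0.001, 0.194]
contact_force: [1.1, 1.5, -1.7]
opening: 0.0496
grip_force: 20.0
```

>>> {"op": "step_arm", "data": {
  "commands": [
    [0, 3, -2.5, 0, 0, 0, 0],
    [0, 6, -5, 0, 0, 0, 0],
    [0, 9, -7.5, 0, 0, 0, 0],
    [0, 12, -10, 0, 0, 0, 0],
    [0, 15, -12.5, 0, 0, 0, 0]
  ]
}}

```text
time: 21.93
tool_pos: [0.5518, 0.1659, 0.186]
tool_rot: [-3.142, 0.001, 0.19]
contact_force: [0.7, -0.5, -2.1]
opening: 0.05
grip_force: 20.0
```

>>> {"op": "step_arm", "data": {
  "commands": [
    [0, 3, -2.5, 0, 0, 0, 0],
    [0, 3.9, -3.5, 0, 0, 0, 0],
    [0, 3.9, -3.5, 0, 0, 0, 0],
    [0, 3.9, -3.5, 0, 0, 0, 0],
    [0, 3.9, -3.5, 0, 0, 0, 0]
  ]
}}

```text
time: 22.35
tool_pos: [0.5888, 0.1332, 0.1858]
tool_rot: [-3.141, 0.002, 0.191]
contact_force: [-0.8, -0.6, -0.9]
opening: 0.0491
grip_force: 20.0
```

```bash
python3 - <<'E'
from h import *
s=observe(); m=camera_model('wrist'); im=read_camera('wrist'); cv2.imwrite('pics/w9.png',im[:,:,::-1])
print(s['tool_pos'],s['tool_rot'],s['opening'])
x,y,z=s['tool_pos']; yaw=s['tool_rot'][2]; R=np.array([[np.cos(yaw),np.sin(yaw)],[-np.sin(yaw),np.cos(yaw)]])
H,S,V=cv2.split(cv2.cvtColor(im[:,:,::-1].copy(),cv2.COLOR_BGR2HSV))
r=rect(m,(H<14)&(S>90)&(V>120),z+.0234,(200,200,440,325));P=(ray(m,r[3],z+.0234)[:,:2]-[x,y])@R.T*1000
print('choke front part, tool axes',P.min(0),P.max(0))
np.save('w9.npy',m['world_to_cam'])
E
```

```text
[0.58875157 0.13318379 0.18581588] [-3.14103698e+00  1.59681472e-03  1.90920148e-01] 0.04911567577337573
choke front part, tool axes [  4.35948325 -17.82163102] [25.18986247 25.23607711]
```

View pics/w9.png

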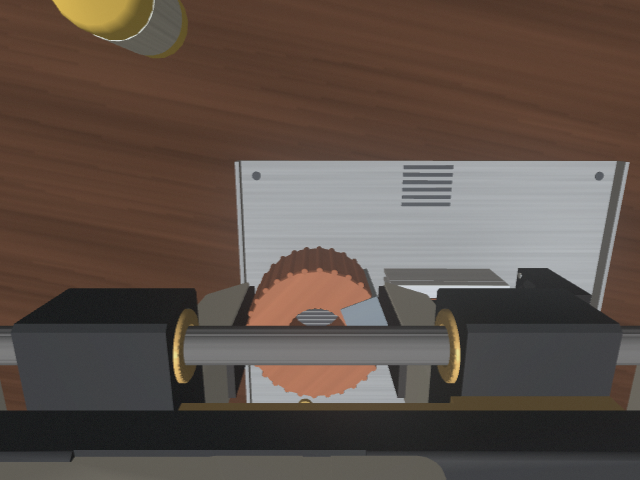

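w9 shows the choke centred in the fingers over the plate's rear. The left lip is at column 240, clear of the left finger.

>>> {"op": "step_arm", "data": {
  "commands": [
    [0, 0.1, 0, -4, 0, 0, 0],
    [0, 0.1, 0, -8, 0, 0, 0],
    [0, 0.1, 0, -11, 0, 0, 0],
    [0, 0.1, 0, -13, 0, 0, 0],
    [0, 0.1, 0, -14, 0, 0, 0]
  ]
}}

```text
time: 22.82
tool_pos: [0.5881, 0.1335, 0.0434]
tool_rot: [-3.141, 0.005, 0.192]
contact_force: [-0.9, 0.2, -1.8]
opening: 0.05
grip_force: 20.0
```

>>> {"op": "step_arm", "data": {
  "commands": [
    [0, 0, 0, -1.5, 0, 0, 0],
    [0, 0, 0, -2.5, 0, 0, 0],
    [0, 0, 0, -3.3, 0, 0, 0],
    [0, 0, 0, -3.4, 0, 0, 0],
    [0, 0, 0, -3.4, 0, 0, 0]
  ]
}}

```text
time: 23.23
tool_pos: [0.5909, 0.1327, 0.0126]
tool_rot: [3.141, -0.0, 0.191]
contact_force: [-0.0, 0.3, -1.2]
opening: 0.0501
grip_force: 20.0
```

>>> {"op": "step_arm", "data": {
  "commands": [
    [0, 0, 0, -0.1, 0, 0, 0],
    [0, 0, 0, -0.1, 0, 0, 0]
  ]
}}

```text
time: 23.4
tool_pos: [0.5914, 0.1324, 0.0121]
tool_rot: [3.141, -0.002, 0.19]
contact_force: [-0.1, -0.3, -0.9]
opening: 0.0495
grip_force: 20.0
```

>>> {"op": "step_arm", "data": {
  "commands": [
    [0, -0.1, 0, -0.1, 0, 0, 0],
    [0, -0.1, 0, -0.1, 0, 0, 0]
  ]
}}

```text
time: 23.57
tool_pos: [0.5899, 0.1324, 0.0106]
tool_rot: [3.142, -0.0, 0.19]
contact_force: [0.3, -0.4, -1.4]
opening: 0.0499
grip_force: 20.0
```

>>> {"op": "step_arm", "data": {
  "commands": [
    [0.66, 0, 0, -0.03, 0, 0, 0],
    [0.66, 0, 0, -0.03, 0, 0, 0],
    [0.66, 0, 0, -0.03, 0, 0, 0],
    [0.66, 0, 0, -0.03, 0, 0, 0],
    [0.66, 0, 0, 1, 0, 0, 0]
  ]
}}

```text
time: 23.98
tool_pos: [0.5886, 0.1322, 0.0188]
tool_rot: [-3.141, 0.004, 0.19]
contact_force: [-0.8, 0.3, 0.1]
opening: 0.0606
grip_force: 0.0
```

>>> {"op": "step_arm", "data": {
  "commands": [
    [0.66, 0, 0, 3, 0, 0, 0],
    [0.66, 0, 0, 7, 0, 0, 0],
    [0.66, 0, 0, 11, 0, 0, 0],
    [0.66, 0, 0, 15, 0, 0, 0],
    [0.66, 0, 0, 18, 0, 0, 0]
  ]
}}

```text
time: 24.4
tool_pos: [0.5905, 0.1325, 0.205]
tool_rot: [3.141, -0.005, 0.19]
contact_force: [1.1, 1.0, 0.3]
opening: 0.0605
grip_force: 0.0
```

>>> {"op": "step_arm", "data": {
  "commands": [
    [0.66, -4, 0, 1, 0, 0, 0],
    [0.66, -8, 0, 2, 0, 0, 0],
    [0.66, -12, 0, 4, 0, 0, 0],
    [0.66, -15, -0.5, 6, 0, 0, 0],
    [0.66, -18, -1, 8, 0, 0, 0]
  ]
}}

```text
time: 24.82
tool_pos: [0.4074, 0.1223, 0.2817]
tool_rot: [3.142, -0.0, 0.191]
contact_force: [0.9, 0.1, 1.4]
opening: 0.0604
grip_force: 0.0
```

>>> {"op": "step_arm", "data": {
  "commands": [
    [0.66, 0, -3, 0, 0, 0, 0],
    [0.66, 0, -6, 0, 0, 0, 0],
    [0.66, 0, -8, 0, 0, 0, 0],
    [0.66, 0, -8, 0, 0, 0, 0],
    [0.66, 0, -8, 0, 0, 0, 0]
  ]
}}

```text
time: 25.23
tool_pos: [0.4098, 0.0418, 0.281]
tool_rot: [3.141, -0.001, 0.188]
contact_force: [-0.4, -0.3, -0.4]
opening: 0.0608
grip_force: 0.0
```

```bash
python3 - <<'E'
from h import *
import json
s=observe(); m=camera_model('wrist'); im=read_camera('wrist'); cv2.imwrite('pics/w10.png',im[:,:,::-1])
m['world_to_cam']=m['world_to_cam'].tolist(); json.dump(m,open('w10.json','w'))
print(s['tool_pos'],s['tool_rot'],s['opening'])
im=read_camera('side'); cv2.imwrite('pics/s10.png',im[:,:,::-1])
E
```

```text
[0.40978059 0.04183076 0.2810234 ] [ 3.14145437e+00 -1.22248314e-03  1.87945809e-01] 0.06078025539497186
```

View pics/w10.png

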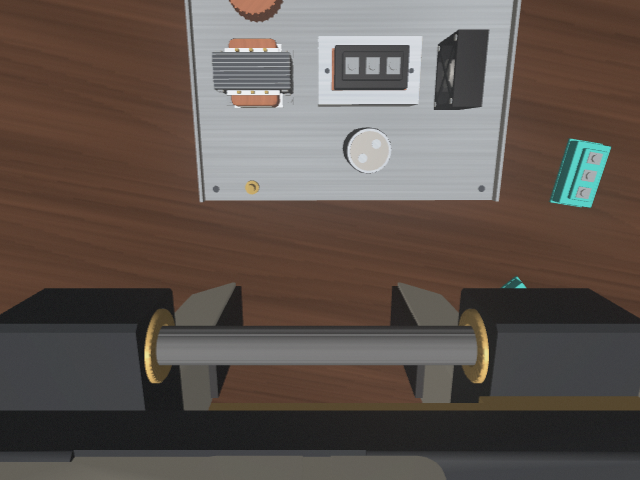

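View pics/s10.png

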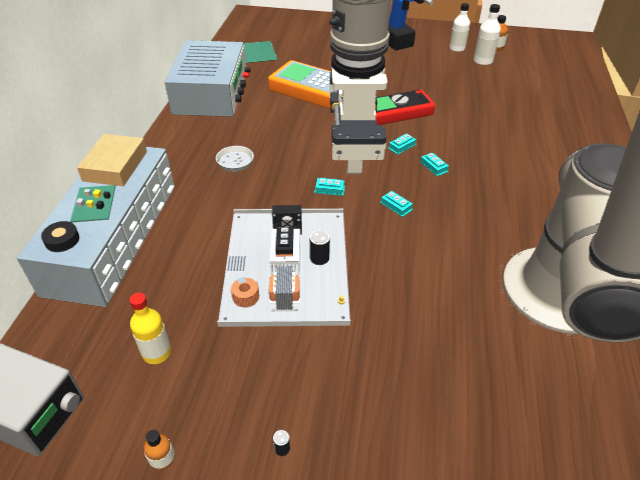

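The side and wrist views show everything in place: the capacitor at (369,150) in front of the sink, and the choke at (245,292) in the side view, behind the transformer. The small capacitor and the bottle haven't moved; the arm hides the reel in the side view. I'll run one numeric check and then hand in.

```bash
python3 - <<'E'
from h import *
import json
np.set_printoptions(precision=1,suppress=True)
c0=np.array([.5331,.0325]);a=.189;R=np.array([[np.cos(a),np.sin(a)],[-np.sin(a),np.cos(a)]])
def pr(n,m,mk,z,roi):
    r=rect(m,mk,z,roi);print(n,'plate mm',R@(r[0]-c0)*1000,np.array(r[1]))
m=json.load(open('w10.json'));H,S,V=cv2.split(cv2.cvtColor(cv2.imread('pics/w10.png'),cv2.COLOR_BGR2HSV))
pr('sink',m,(V>180)&(S<40),.044,(310,30,430,110))
pr('cap',m,(V>185),.066,(340,120,395,178))
m=camera_model('side');H,S,V=cv2.split(cv2.cvtColor(cv2.imread('pics/s10.png'),cv2.COLOR_BGR2HSV))
pr('choke side cam',m,(H<14)&(S>90)&(V>150),.034,(225,270,263,308))
im=read_camera('top');m=camera_model('top');H,S,V=cv2.split(cv2.cvtColor(im[:,:,::-1].copy(),cv2.COLOR_BGR2HSV))
pr('choke top cam',m,(H<14)&(S>90)&(V>150),.034,(235,170,290,215))
s=observe();print(s['time'],s['contact_force'])
E
```

```text
sink plate mm [  2.6 -14.8] [ 57.3 106.6]
cap plate mm [-66.9 -13.3] [36.7 37.6]
choke side cam plate mm [70.2 99.8] [48.9 68.4]
choke top cam plate mm [76.  84.5] [36.6 46.2]
25.3833 [0.4 1.1 0.8]
```

```bash
python3 -c "
from cell import *
print(hand_in())"
```

```text
the job is handed in; nothing more can be done
None
```

I placed the heat sink, rectifier, large capacitor and choke in that order and handed the job in at about 25 s of robot time. The sink is within about 1 mm of midway, and the capacitor gap is about 20 mm. The choke gap is about 20 mm by tool position; my last camera readings of the choke were rough.

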